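# Open the slide-lid parts box and lay out a flanged hub for welding

## Robot

A 6-joint arm with a two-finger parallel gripper is mounted at the origin on the work surface. World frame = base frame: x ahead of the robot, y to its left, z up, the work surface at z = 0. Lengths are in mm, angles in degrees, forces in N, time in s.
With the tool pointing down it reaches from about 300 to 850 mm from the base axis. Payload 4.2 kg.
Tool frame: the origin (TCP) lies at the very end of the fingers, on their centre line; the grasp point (between the pads) lies 19 mm behind it; z points along the fingers, y is the direction in which the jaws open and shut (so a half turn about z gives the same grasp; the last joint's range is limited). The gripper opens to 91 mm and grips with 3 to 60 N. Pads are 32 mm wide; open, the fingers measure 118 mm over their backs; the gripper's body (76 mm by 178 mm) begins 60 mm behind the grasp point.
Start: joints at [-72.995, 18.312, 89.639, -0, 72.044, -1.146], TCP at [179.132, -546.402, 213.976] pointing down, gripper open.
Joint ranges: [-177.97, 177.97], [-48.28, 115.42], [12.27, 149.76], [-77.06, 257.06], [2.81, 150.46], [-146.56, 146.56]. Speed limits (degrees/s): [147.25, 147.25, 180, 180, 180, 180].

## Interface

Orientations are given as [roll, pitch, yaw] about the fixed x, y, z axes, in that order (R = Rz(yaw) Ry(pitch) Rx(roll)).
In Python, from workcell import telemetry, grab_frame, job gives the robot as it stands.
- The arm moves only by the tool drive_tool, never from a script. Its argument "moves" is a list of rows, each an object of numbers: "claw": the closure, from -1 (fully open) to 1 (shut); "dx", "dy", "dz": the shift along the tool's x, y, z in units of 20 mm (1.0 is 20 mm); "yaw": the turn about the tool's z in units of 0.15 rad (1.0 is 0.15 rad). In form: [{"claw": .., "dx": .., "dy": .., "dz": .., "yaw": ..}, ...]. A call has 1 to 5 rows; each row shifts and turns the pose as measured when the row begins, along the tool's axes as they then stand; what a row does not reach is not made up. A row lasts 1/8 s, in which the tool goes at most 62.5 mm and 10.7 degrees, less where a joint would pass 70% of its speed; a pose out of reach is approached as far as the arm can. A call with a number of a shift or a turn outside -1 to 1 is refused whole. A call with a gripper value outside its range is refused whole. The fingers move at their own pace and stop on an object; "grip_force" is the grip in N (left out, the last holds). Time passes only in rows, so rows that do not move let the fingers close. It gives the time, the measured TCP pose, the force and the opening at its end, in the units of the state.
- telemetry.state(): the state, without advancing time (a new reading comes with each control period).
- grab_frame(name): name is "side" or "top"; returns a dict with "color" (420x560x3 uint8, blue, green, red), "vertical_fov" (degrees; the focal length in pixels is half the picture's height over the tangent of half this angle, whatever the lens; pixels are square), "cx", "cy" (the principal point, pixels), "pose" (4x4, takes a point from camera to world coordinates). Camera axes: x right, y down, z forward; pixel columns grow to the right and rows downward; lengths in mm; the calibration is good to about 2 mm. A picture is of the moment at which its call begins. There is no depth.
- job.job_done(): hands the job in, once; it reports no verdict.
The state is a dict: "time_s": time; "qpos": joint angles; "qvel": joint speeds; "effort": joint torques, N m; "ee_pos": TCP position; "ee_rot": TCP orientation; "force": force on the tool from outside, world axes, zero at the start; "torque": the same for the moment, N m; "gripper_width": finger opening in mm.
Only numpy, scipy, OpenCV 4.12 (cv2) and the standard library are available. Lean on these libraries where they do the work, as an engineer would, in place of code of your own. Each camera call takes 0.05 s, during which the arm holds its last target.

## Task

Open the grey parts box: lift the front end of its sliding lid over the stop lip, draw the lid towards you until it is clear of the grooves, and lay it flat, handle up, in the middle of the plywood board. Then take the flanged steel hub out of the box and stand it upright on its flange in the middle of the square steel plate. Set both down without dropping them, and leave everything else on the bench where it is.

Things in the scene. Friction and masses are not known exactly. Their poses are not given: they have to be found in the camera images.
- box: Grey metal parts box fixed to the bench, 200 (x) x 136 (y) x 91.5 mm high, inside 184 x 108 mm, inner floor 10 mm up. Origin: centre of its underside, x towards its rear, z up. The lid comes out over the front (-x, roughly facing the robot). It lies on ledges 75 mm up, between side cheeks 10.5 mm high with 2 mm play on either side.
- box_lip (a point): Middle of the top of the stop lip on the box's front wall (box x -96 mm, 8 mm thick, 81 mm up): it stands 6 mm above the ledges, so it blocks the lid until the lid's front end is raised over it. Axes as the box.
- box_rails (a point): Mid-way between the front ends of the two hold-down rails (box x +17 mm, 85.5 mm up = their underside), which reach in over the lid's side edges from here to the rear wall, 4.5 mm above the lid. The lid cannot be lifted straight out, but its front end can be tipped up by at most 11 mm. It must travel 73 mm along the box's -x for its rear edge to leave the rails.
- lid: Loose flat aluminium lid, 180 (x) x 120 (y) x 6 mm thick, about 0.3 kg, lying in the box's grooves with 2 mm play at each end; origin at the centre of its underside, x towards its rear, z up.
- lid_center (a point): Centre of the lid plate, 3 mm above its underside; axes as the lid.
- lid_handle (a point): Centre of the lid's bridge handle: a dark steel bar 12 mm thick (x), 14 mm high, 80 mm long along the lid's y, on a post at each end (64 mm free between the posts). 45 mm in front (-x) of the lid's centre, 36 mm above the lid's underside, 23 mm of air beneath it. Axes as the lid.
- lid_front (a point): Middle of the lid's front edge, at its underside: it must rise over the stop lip.
- lid_rear (a point): Middle of the lid's rear edge, at its underside.
- hub: Loose flanged steel hub, about 0.35 kg, standing inside the box on its flange, hidden while the lid is on: a disc 70 mm in diameter and 16 mm thick with a round boss 30 mm in diameter above it, 60 mm high in all; origin at the centre of its underside, z along the boss. The boss's top is 70 mm above the bench while in the box.
- hub_center (a point): On the hub's axis, half-way up (30 mm above its underside); inside the boss.
- board_top (a point): Centre of the top of the plywood board, fixed on the bench, 230 (x) x 170 (y) x 12 mm; its top is 12 mm above the bench. On the left or the right of the box.
- plate_top (a point): Centre of the top of the square dark steel plate, fixed on the bench, 150 x 150 x 10 mm; its top is 10 mm above the bench. On the other side of the box from the board.
- cap_a: Loose dark grey domed cap, 72 mm in diameter, 66 mm high, a bystander to be left alone; origin at the centre of its underside.
- cap_b: Loose dark grey domed cap, 72 mm in diameter, 66 mm high, a bystander to be left alone; origin at the centre of its underside.
- cap_c: Loose dark grey domed cap, 72 mm in diameter, 66 mm high, a bystander to be left alone; origin at the centre of its underside.
- cap_d: Loose dark grey domed cap, 72 mm in diameter, 66 mm high, a bystander to be left alone; origin at the centre of its underside.
- can: Loose spray can, 56 mm in diameter, 170 mm high or a little more, upright, a bystander; origin at the centre of its underside.
- hammer: Loose hammer lying on the bench, 240 mm long, a bystander.
- brush: Loose brush lying on the bench, 200 mm long, a bystander.
Not all that is in view belongs to the job. Leave any green or purple look-alike of the lid alone.

How it is judged:
By the outcome, as a careful person would: the job done as asked, in the order asked, and still so for the second after the job is handed in, with the robot touching nothing.
It also fails if it takes over 64 s, if anything falls off the work surface, if the arm or the gripper's body presses on something with over 40 N, if the wrist force passes 120 N, or if a joint passes its speed limit or range.

## Working session

There is one attempt and no reset: what is moved stays moved. The work goes in short steps, Python scripts to look and compute and a tool call to move; the robot and the scene stay as the last step left them, time stands still between calls to the robot, and variables do not carry over. Pictures are saved under pics/ and viewed, and the job is handed in when it is done.

Besides the shell and the picture viewer there is one more tool, called after "Emit:" as name([rows], argument=value, ...), one row to a line, values as JSON. drive_tool: Moves the arm, as the interface text tells. Its arguments: {"type":"object","properties":{"moves":{"type":"array"},"grip_force":{"type":"number"}},"required":["moves"]}

```bash
mkdir -p pics; ls
python3 - <<'E'
from workcell import telemetry, grab_frame
import cv2
print(telemetry.state())
for n in("top","side"):
    f=grab_frame(n); cv2.imwrite(f"pics/{n}0.png",f["color"]); print(n,f["vertical_fov"],f["cx"],f["cy"],f["pose"],[k for k in f])
E
```

```text
pics
{'time_s': 0.0, 'qpos': array([-7.29944054e+01,  1.83499379e+01,  8.97058369e+01, -4.88772806e-04,
        7.20442756e+01, -1.14658767e+00]), 'qvel': array([ 0.05155112,  0.06624822, -0.03786256,  0.0308316 , -0.04541936,
        0.11298824]), 'effort': array([-1.46768882e-03, -4.12459409e+01, -2.31969345e+01,  7.26045202e-02,
        4.55185643e-02, -1.63895184e-04]), 'ee_pos': array([ 178.98026362, -545.90206336,  213.14121784]), 'ee_rot': array([-1.79899960e+02, -1.53743644e-03,  1.81523320e+01]), 'force': array([ 0.23027647, -0.38176683, -0.13512486]), 'torque': array([ 0.00784136, -0.10502843, -0.01861507]), 'gripper_width': 91.49559912187333}
top 44.991495816676334 275.10695410686196 206.5159581321392 [[-1.84504519e-02 -9.91935278e-01  1.25395316e-01  3.20800091e+02]
 [-9.99790639e-01  1.94137242e-02  6.46410795e-03  1.83808943e+01]
 [-8.84636681e-03 -1.25249798e-01 -9.92085798e-01  1.30783793e+03]
 [ 0.00000000e+00  0.00000000e+00  0.00000000e+00  1.00000000e+00]] ['color', 'vertical_fov', 'cx', 'cy', 'pose']
side 54.085323775037146 280.53730524319553 207.01751745015213 [[-7.18280407e-01 -4.03945030e-01  5.66481836e-01 -1.40160003e+02]
 [-6.95626297e-01  4.32530051e-01 -5.73604227e-01  6.46288865e+02]
 [-1.33158404e-02 -8.06068339e-01 -5.91672647e-01  7.54359850e+02]
 [ 0.00000000e+00  0.00000000e+00  0.00000000e+00  1.00000000e+00]] ['color', 'vertical_fov', 'cx', 'cy', 'pose']
```

View pics/top0.png

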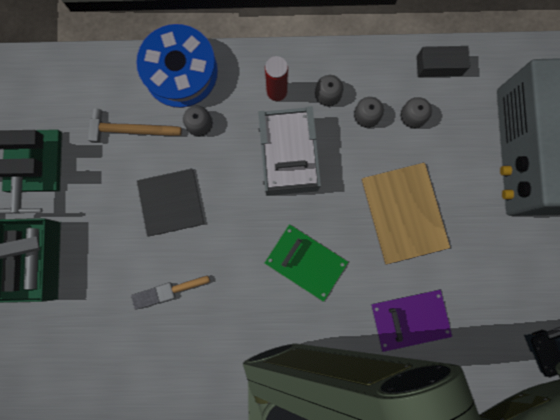

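View pics/side0.png

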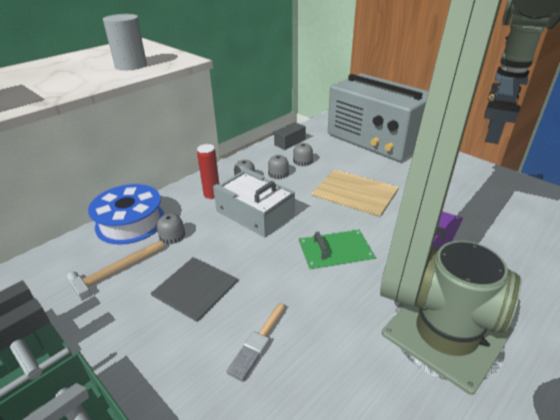

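The top view shows three lid-like things: the light grey lid in the grey box with its handle at about (291,166), a green look-alike (306,262) and a purple one (412,320). I choose the grey one in the box. The plywood board is at (406,213), on the right (-y), and the dark plate at (171,202), on the left (+y). One cap (330,90) and the can (276,80) are near the rear of the box. Close crops next.

Run:
```python
import cv2
t=cv2.imread("pics/top0.png"); s=cv2.imread("pics/side0.png")
cv2.imwrite("pics/t_box.png",cv2.resize(t[95:205,240:340],None,fx=5.4,fy=5.4,interpolation=cv2.INTER_CUBIC))
cv2.imwrite("pics/s_box.png",cv2.resize(s[150:240,200:310],None,fx=6,fy=6,interpolation=cv2.INTER_CUBIC))
a=cv2.resize(t[155:270,355:460],None,fx=3.6,fy=3.6,interpolation=cv2.INTER_CUBIC)
b=cv2.resize(t[155:270,120:225],None,fx=3.6,fy=3.6,interpolation=cv2.INTER_CUBIC)
cv2.imwrite("pics/t_bp.png",cv2.hconcat([a,b]))
```

```text
(no output)
```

View pics/t_box.png

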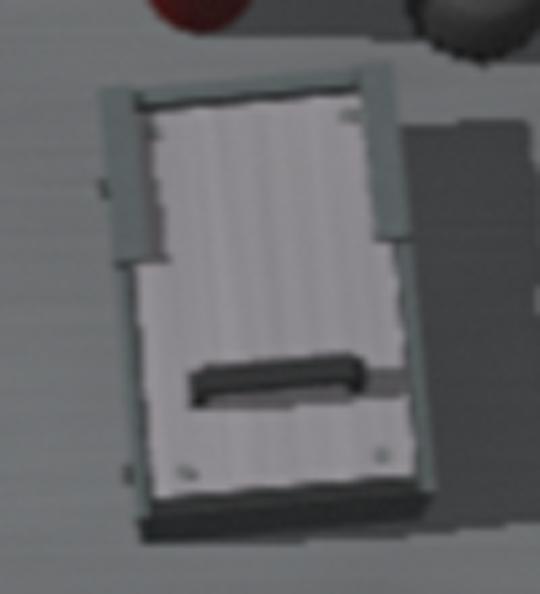

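View pics/s_box.png

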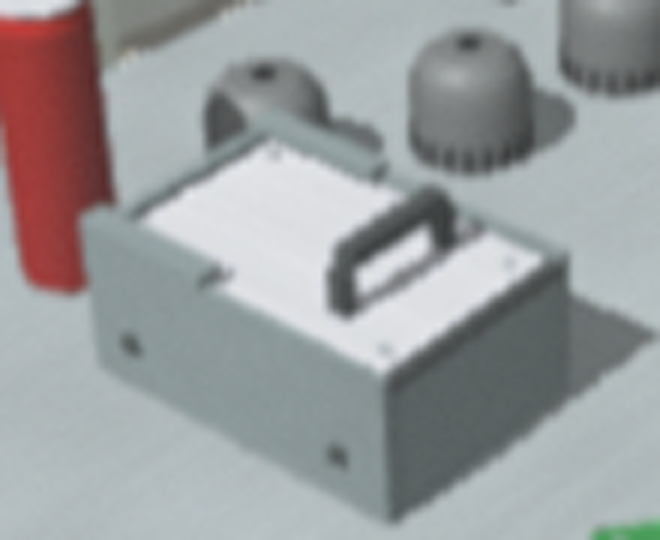

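View pics/t_bp.png

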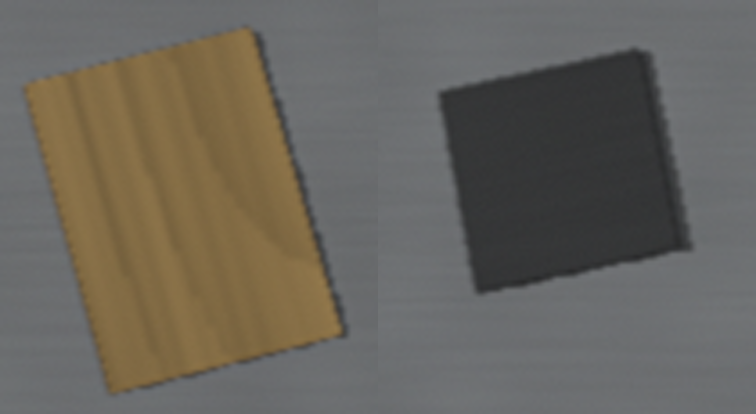

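```bash
cat > h.py <<'E'
import numpy as np, cv2, json
from scipy.optimize import least_squares
CAM={'top':(44.991495816676334,275.10695410686196,206.5159581321392,np.array([[-1.84504519e-02,-9.91935278e-01,1.25395316e-01,3.20800091e+02],[-9.99790639e-01,1.94137242e-02,6.46410795e-03,1.83808943e+01],[-8.84636681e-03,-1.25249798e-01,-9.92085798e-01,1.30783793e+03],[0,0,0,1]])),
'side':(54.085323775037146,280.53730524319553,207.01751745015213,np.array([[-7.18280407e-01,-4.03945030e-01,5.66481836e-01,-1.40160003e+02],[-6.95626297e-01,4.32530051e-01,-5.73604227e-01,6.46288865e+02],[-1.33158404e-02,-8.06068339e-01,-5.91672647e-01,7.54359850e+02],[0,0,0,1]]))}
def proj(P,c):
    v,cx,cy,T=CAM[c];f=210/np.tan(np.radians(v/2))
    p=(np.atleast_2d(P)-T[:3,3])@T[:3,:3]
    return p[:,:2]/p[:,2:]*f+[cx,cy]
def ray(uv,z,c):
    v,cx,cy,T=CAM[c];f=210/np.tan(np.radians(v/2))
    d=T[:3,:3]@np.array([(uv[0]-cx)/f,(uv[1]-cy)/f,1]);return T[:3,3]+d*(z-T[2,3])/d[2]
def crop(U,s,off): return (np.array(U,float)+.5)/s-.5+np.array(off)
def fit(obs,x0):  # obs: (cam,uv,local xyz); planar pose x,y,yaw(deg)
    def W(q,L):
        c,s=np.cos(np.radians(q[2])),np.sin(np.radians(q[2]));return [q[0]+c*L[0]-s*L[1],q[1]+s*L[0]+c*L[1],L[2]]
    fn=lambda q:np.concatenate([proj(W(q,L),c)[0]-uv for c,uv,L in obs])
    r=least_squares(fn,x0,loss='soft_l1',x_scale=[1,1,.5]);return r.x,fn(r.x).reshape(-1,2).round(1)
E
python3 - <<'E'
from h import *
T=lambda U:crop(U,5.4,(240,95)); S=lambda U:crop(U,6,(200,150))
tb=[('top',T(u),l) for u,l in [((100,92),(100,68,91.5)),((390,65),(100,-68,91.5)),((141,520),(-100,68,85.5)),((437,490),(-100,-68,85.5)),((143,543),(-100,68,0)),((412,240),(17,-68,91.5)),((114,263),(17,68,91.5))]]
sb=[('side',S(u),l) for u,l in [((85,212),(100,68,91.5)),((387,380),(-100,68,85.5)),((392,525),(-100,68,0)),((100,365),(100,68,0)),((568,255),(-100,-68,85.5)),((568,368),(-100,-68,0))]]
x0=[560,0,0]
for o in (tb,sb,tb+sb):
    q,r=fit(o,x0);print('box',q.round(2));print(r.tolist())
hx=[('top',T(u),l) for u,l in [((190,370),(-39,40,118)),((360,353),(-39,-40,118))]]
print('lid via handle',fit(hx,x0)[0])
B=lambda U:crop(U,3.6,(355,155));P=lambda U:crop((U[0]-378,U[1]),3.6,(120,155))
q,r=fit([('top',B(u),l) for u,l in [((25,87),(115,85,12)),((249,27),(115,-85,12)),((343,335),(-115,-85,12)),((112,393),(-115,85,12))]],[450,-200,10]);print('board',q,r.tolist())
q,r=fit([('top',P(u),l) for u,l in [((440,92),(75,75,10)),((640,49),(75,-75,10)),((681,249),(-75,-75,10)),((478,293),(-75,75,10))]],[450,200,10]);print('plate',q,r.tolist())
# side picture check of board & plate
for n,(x,y,a,hx,hy,z) in {'board':(q[0],q[1],q[2],75,75,10)}.items():
    pass
for uv,z in [((330,90),66),((369,107),66),((416,107),66),((197,117),66),((277,66),170)]: print(ray(uv,z,'top').round(0))
E
```

```text
box [618.91 -10.47   4.29]
[[-0.3, -0.5], [0.6, -0.6], [-0.5, 0.0], [0.1, 0.4], [0.0, 0.9], [-0.0, -0.5], [0.1, 0.4]]
box [620.28 -13.14   4.27]
[[-0.8, 0.4], [-0.3, -0.3], [-0.0, -0.3], [0.0, -0.2], [0.7, -1.5], [0.5, 3.2]]
box [618.98 -11.02   4.29]
[[-0.1, -0.5], [0.8, -0.6], [-0.3, 0.0], [0.4, 0.4], [0.2, 0.9], [0.2, -0.5], [0.3, 0.4], [-1.1, 0.9], [-0.5, 0.3], [-0.2, 0.3], [-0.3, 0.3], [0.5, -1.0], [0.3, 3.6]]
lid via handle [617.74286796  -9.60159233   4.58354378]
board [ 462.20394826 -306.55244027   13.49163977] [[-0.6, -0.6], [0.3, -0.3], [0.2, 0.1], [-0.0, 0.9]]
plate [502.30450181 298.24231855  11.31489578] [[-0.4, -0.1], [0.5, -0.4], [0.4, 0.0], [-0.4, 0.3]]
[ 773. -118.   66.]
[ 727. -215.   66.]
[ 724. -334.   66.]
[710. 220.  66.]
[796.  15. 170.]
```

Plan: grip the handle with the jaws closing along lid x. The box is at about (619,-10.5) with yaw 4.3°, so the handle is at (574,-14,111) and the tool yaw is 94.3°. I turn first.

Emit:
drive_tool([
  {"claw":-1,"yaw":-1},
  {"claw":-1,"yaw":-1},
  {"claw":-1,"yaw":-1},
  {"claw":-1,"yaw":-1},
  {"claw":-1,"yaw":-1},
], grip_force=6)

```text
validation failed for argument at $.mo...
```

```bash
cat > go.py <<'E'
import sys
from h import *
from workcell import telemetry
def go(x,y,z,yaw=None):
    s=telemetry.state();p=s['ee_pos'];R=s['ee_rot'];a=np.radians(R[2])
    d=np.array([x,y,z])-p
    from scipy.spatial.transform import Rotation as Ro
    dt=Ro.from_euler('xyz',R,degrees=True).as_matrix().T@d/20
    print('t',round(s['time_s'],2),'p',p.round(1),'rot',R.round(2),'F',s['force'].round(1),'w',round(s['gripper_width'],1))
    dy=0 if yaw is None else -np.radians((yaw-R[2]+180)%360-180)/.15
    print('to go units dx dy dz yaw',dt.round(2),round(dy,2))
if __name__=='__main__': go(*map(float,sys.argv[1:]))
E
python3 go.py 574 -14 200 94.3
```

```text
t 0.1 p [ 179.  -546.   213.2] rot [-179.91   -0.     18.15] F [-0.3 -0.1  0.2] w 90.6
to go units dx dy dz yaw [ 27.05 -19.12   0.69] -8.86
```

Emit:
drive_tool([
  {"claw":-1,"dx":0,"dy":0,"dz":0,"yaw":-1},
  {"claw":-1,"dx":0,"dy":0,"dz":0,"yaw":-1},
  {"claw":-1,"dx":0,"dy":0,"dz":0,"yaw":-1},
  {"claw":-1,"dx":0,"dy":0,"dz":0,"yaw":-1},
  {"claw":-1,"dx":0,"dy":0,"dz":0,"yaw":-1},
], grip_force=6)

```text
time_s: 0.72
ee_pos: [178.5, -544.4, 210.5]
ee_rot: [-179.7, -0.3, 62.5]
force: [0.5, -0.6, 0.2]
gripper_width: 91.0
```

Emit:
drive_tool([
  {"claw":-1,"dx":0,"dy":0,"dz":0,"yaw":-1},
  {"claw":-1,"dx":0,"dy":0,"dz":0,"yaw":-1},
  {"claw":-1,"dx":0,"dy":0,"dz":0,"yaw":-1},
  {"claw":-1,"dx":0,"dy":0,"dz":0,"yaw":-1},
])

```text
time_s: 1.23
ee_pos: [178.2, -543.1, 208.4]
ee_rot: [-179.9, -0.7, 98.1]
force: [-0.2, -0.3, -0.1]
gripper_width: 91.0
```

```bash
python3 go.py 574 -14 200 94.3
```

```text
t 1.23 p [ 178.2 -543.1  208.4] rot [-179.9    -0.68   98.08] F [-0.2 -0.3 -0.1] w 91.0
to go units dx dy dz yaw [23.41 23.31  0.66] 0.44
```

Emit:
drive_tool([
  {"claw":-1,"dx":1,"dy":1,"dz":-0.05,"yaw":0.4},
  {"claw":-1,"dx":1,"dy":1,"dz":-0.05,"yaw":0},
  {"claw":-1,"dx":1,"dy":1,"dz":-0.05,"yaw":0},
  {"claw":-1,"dx":1,"dy":1,"dz":-0.05,"yaw":0},
  {"claw":-1,"dx":1,"dy":1,"dz":-0.05,"yaw":0},
])

```text
time_s: 1.85
ee_pos: [269.3, -431.5, 211.8]
ee_rot: [-179.8, -0.9, 94.4]
force: [0.4, -0.1, -0.4]
gripper_width: 91.3
```

Emit:
drive_tool([
  {"claw":-1,"dx":1,"dy":1,"dz":-0.05,"yaw":0},
  {"claw":-1,"dx":1,"dy":1,"dz":-0.05,"yaw":0},
  {"claw":-1,"dx":1,"dy":1,"dz":-0.05,"yaw":0},
  {"claw":-1,"dx":1,"dy":1,"dz":-0.05,"yaw":0},
  {"claw":-1,"dx":1,"dy":1,"dz":-0.05,"yaw":0},
])

```text
time_s: 2.48
ee_pos: [363.3, -319.3, 216.4]
ee_rot: [-179.6, -1.1, 94.3]
force: [0.2, -0.1, 0.5]
gripper_width: 91.1
```

```bash
python3 go.py 574 -14 200 94.3
```

```text
t 2.48 p [ 363.3 -319.3  216.4] rot [-179.62   -1.14   94.34] F [ 0.2 -0.1  0.5] w 91.1
to go units dx dy dz yaw [14.41 11.67  1.03] 0.01
```

Emit:
drive_tool([
  {"claw":-1,"dx":1,"dy":0.8,"dz":0,"yaw":0},
  {"claw":-1,"dx":1,"dy":0.8,"dz":0,"yaw":0},
  {"claw":-1,"dx":1,"dy":0.8,"dz":0,"yaw":0},
  {"claw":-1,"dx":1,"dy":0.8,"dz":0,"yaw":0},
  {"claw":-1,"dx":1,"dy":0.8,"dz":0,"yaw":0},
])

```text
time_s: 3.1
ee_pos: [436.8, -209.0, 216.1]
ee_rot: [-179.5, -1.3, 94.4]
force: [-0.3, -0.8, 0.6]
gripper_width: 90.9
```

Emit:
drive_tool([
  {"claw":-1,"dx":1,"dy":0.8,"dz":0,"yaw":0},
  {"claw":-1,"dx":1,"dy":0.8,"dz":0,"yaw":0},
  {"claw":-1,"dx":1,"dy":0.8,"dz":0,"yaw":0},
  {"claw":-1,"dx":1,"dy":0.8,"dz":0,"yaw":0},
  {"claw":-1,"dx":1,"dy":0.8,"dz":0,"yaw":0},
])

```text
time_s: 3.72
ee_pos: [509.7, -99.0, 215.6]
ee_rot: [-179.2, -1.4, 94.4]
force: [0.5, -0.1, 0.0]
gripper_width: 91.3
```

```bash
python3 go.py 574 -14 200 94.3
```

```text
t 3.73 p [509.7 -99.  215.6] rot [-179.22   -1.35   94.36] F [ 0.5 -0.1  0. ] w 91.3
to go units dx dy dz yaw [3.97 3.54 0.83] 0.01
```

Emit:
drive_tool([
  {"claw":-1,"dx":0.9,"dy":0.8,"dz":0.2,"yaw":0},
  {"claw":-1,"dx":0.9,"dy":0.8,"dz":0.2,"yaw":0},
  {"claw":-1,"dx":0.9,"dy":0.8,"dz":0.2,"yaw":0},
  {"claw":-1,"dx":0.8,"dy":0.7,"dz":0.1,"yaw":0},
  {"claw":-1,"dx":0,"dy":0,"dz":0,"yaw":0},
])

```text
time_s: 4.35
ee_pos: [567.3, -20.1, 199.9]
ee_rot: [-179.0, -1.4, 94.5]
force: [-1.1, -0.4, 0.4]
gripper_width: 91.1
```

```bash
python3 go.py 574 -14 150 94.3
python3 - <<'E'
from workcell import grab_frame
from h import *
for n,o in(("top",(230,85)),("side",(190,90))):
    f=grab_frame(n)['color']; w=f[o[1]:o[1]+130,o[0]:o[0]+130]
    cv2.imwrite(f"pics/{n}1.png",cv2.resize(w,None,fx=4.5,fy=4.5,interpolation=cv2.INTER_CUBIC))
E
```

```text
t 4.35 p [567.3 -20.1 199.9] rot [-178.99   -1.38   94.49] F [-1.1 -0.4  0.4] w 91.1
to go units dx dy dz yaw [0.22 0.4  2.5 ] 0.02
```

View pics/top1.png

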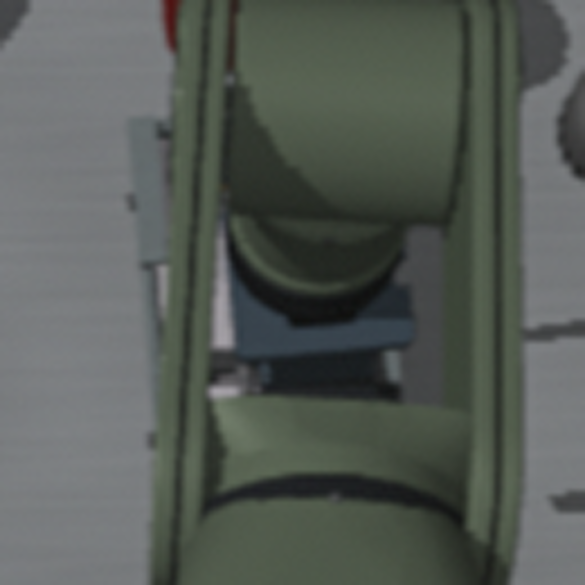

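View pics/side1.png

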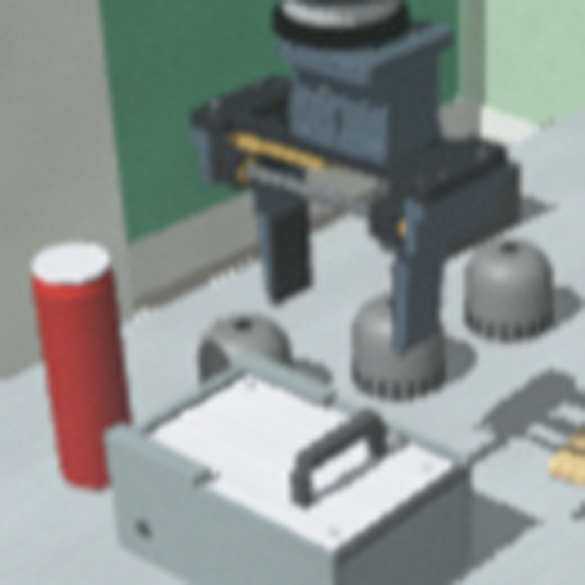

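The side view shows the open gripper over the grey lid, with the handle bar at crop (340,455) and clear of the can and caps. Aligning and lowering.

Emit:
drive_tool([
  {"claw":-1,"dx":0.2,"dy":0.35,"dz":0.6,"yaw":0},
  {"claw":-1,"dx":0,"dy":0,"dz":0.8,"yaw":0},
  {"claw":-1,"dx":0,"dy":0,"dz":0.8,"yaw":0},
  {"claw":-1,"dx":0,"dy":0,"dz":0.6,"yaw":0},
  {"claw":-1,"dx":0,"dy":0,"dz":0,"yaw":0},
])

```text
time_s: 5.08
ee_pos: [570.2, -17.2, 139.5]
ee_rot: [-178.8, -1.3, 94.3]
force: [-0.5, -0.2, 0.8]
gripper_width: 91.5
```

```bash
python3 go.py 574 -14 92 94.3
```

```text
t 5.08 p [570.2 -17.2 139.5] rot [-178.79   -1.33   94.26] F [-0.5 -0.2  0.8] w 91.5
to go units dx dy dz yaw [0.09 0.25 2.37] -0.0
```

Emit:
drive_tool([
  {"claw":-1,"dx":0.1,"dy":0.25,"dz":0.7,"yaw":0},
  {"claw":-1,"dx":0,"dy":0,"dz":0.7,"yaw":0},
  {"claw":-1,"dx":0,"dy":0,"dz":0.6,"yaw":0},
  {"claw":-1,"dx":0,"dy":0,"dz":0.1,"yaw":0},
  {"claw":-1,"dx":0,"dy":0,"dz":0,"yaw":0},
])

```text
time_s: 5.7
ee_pos: [574.8, -13.8, 94.7]
ee_rot: [-178.8, -1.3, 94.3]
force: [0.6, -0.4, 0.3]
gripper_width: 91.5
```

```bash
python3 go.py 574 -14 92 94.3;  python3 - <<'E'
from workcell import grab_frame
from h import *
for n,o in(("side",(190,90)),):
    f=grab_frame(n)['color']; w=f[o[1]:o[1]+150,o[0]:o[0]+150]
    cv2.imwrite(f"pics/{n}2.png",cv2.resize(w,None,fx=4,fy=4,interpolation=cv2.INTER_CUBIC))
E
```

```text
t 5.7 p [574.8 -13.8  94.7] rot [-178.84   -1.32   94.26] F [ 0.6 -0.4  0.3] w 91.5
to go units dx dy dz yaw [-0.01 -0.04  0.14] -0.0
```

View pics/side2.png

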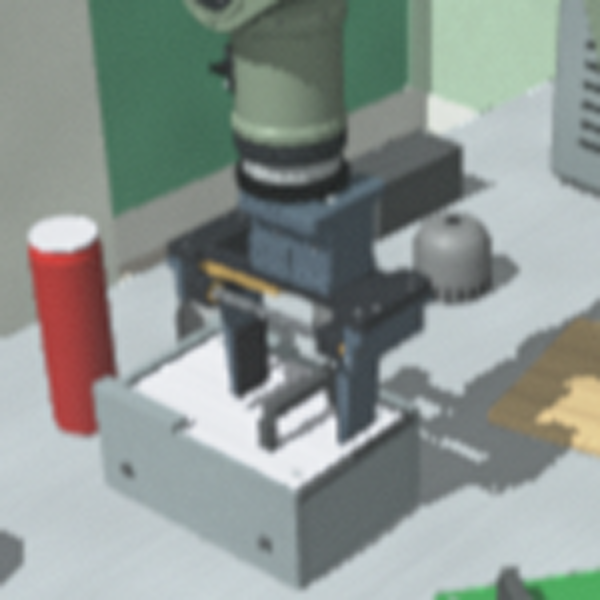

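The fingers straddle the handle bar (crop 300,395), fairly well centred. Closing gently. The claw speed isn't known, so I close in small steps.

Emit:
drive_tool([
  {"claw":1,"dx":0,"dy":0,"dz":0.1,"yaw":0},
  {"claw":1,"dx":0,"dy":0,"dz":0,"yaw":0},
  {"claw":1,"dx":0,"dy":0,"dz":0,"yaw":0},
  {"claw":1,"dx":0,"dy":0,"dz":0,"yaw":0},
  {"claw":1,"dx":0,"dy":0,"dz":0,"yaw":0},
], grip_force=6)

```text
time_s: 6.38
ee_pos: [575.6, -13.9, 94.0]
ee_rot: [-179.0, -1.3, 94.3]
force: [-0.3, -0.4, -0.3]
gripper_width: 44.4
```

Emit:
drive_tool([
  {"claw":1,"dx":0,"dy":0,"dz":0,"yaw":0},
  {"claw":1,"dx":0,"dy":0,"dz":0,"yaw":0},
  {"claw":1,"dx":0,"dy":0,"dz":0,"yaw":0},
])

```text
time_s: 6.75
ee_pos: [575.6, -13.8, 94.0]
ee_rot: [-179.0, -1.3, 94.3]
force: [0.8, 0.2, -0.8]
gripper_width: 14.2
```

```bash
python3 go.py 574 -14 92 94.3
```

```text
t 6.75 p [575.6 -13.8  94. ] rot [-179.     -1.3    94.26] F [ 0.8  0.2 -0.8] w 14.2
to go units dx dy dz yaw [-0.   -0.08  0.1 ] -0.0
```

Emit:
drive_tool([
  {"claw":1,"dx":0,"dy":0,"dz":0,"yaw":0},
  {"claw":1,"dx":0,"dy":0,"dz":0,"yaw":0},
])

```text
time_s: 7.0
ee_pos: [575.7, -13.9, 94.0]
ee_rot: [-179.0, -1.3, 94.2]
force: [0.3, -0.1, 1.3]
gripper_width: 11.8
```

Emit:
drive_tool([
  {"claw":1,"dx":0,"dy":0,"dz":-0.1,"yaw":0},
  {"claw":1,"dx":0,"dy":0,"dz":-0.1,"yaw":0},
  {"claw":1,"dx":0,"dy":0,"dz":-0.1,"yaw":0},
])

```text
time_s: 7.38
ee_pos: [575.2, -14.0, 99.3]
ee_rot: [-178.9, -1.3, 94.2]
force: [0.5, 0.5, -2.0]
gripper_width: 12.3
```

Emit:
drive_tool([
  {"claw":1,"dx":0,"dy":0,"dz":-0.06,"yaw":0},
  {"claw":1,"dx":0,"dy":0,"dz":0,"yaw":0},
])

```text
time_s: 7.62
ee_pos: [574.6, -14.0, 100.4]
ee_rot: [-178.8, -1.3, 94.2]
force: [-0.8, 0.3, -2.7]
gripper_width: 12.1
```

```bash
python3 go.py 574 -14 92 94.3;  python3 - <<'E'
from workcell import grab_frame
from h import *
for n,o in(("side",(210,150)),):
    f=grab_frame(n)['color']; w=f[o[1]:o[1]+90,o[0]:o[0]+100]
    cv2.imwrite(f"pics/{n}3.png",cv2.resize(w,None,fx=6,fy=6,interpolation=cv2.INTER_CUBIC))
E
```

```text
t 7.62 p [574.6 -14.  100.4] rot [-178.81   -1.32   94.25] F [-0.8  0.3 -2.7] w 12.1
to go units dx dy dz yaw [-0.01 -0.02  0.42] -0.01
```

View pics/side3.png

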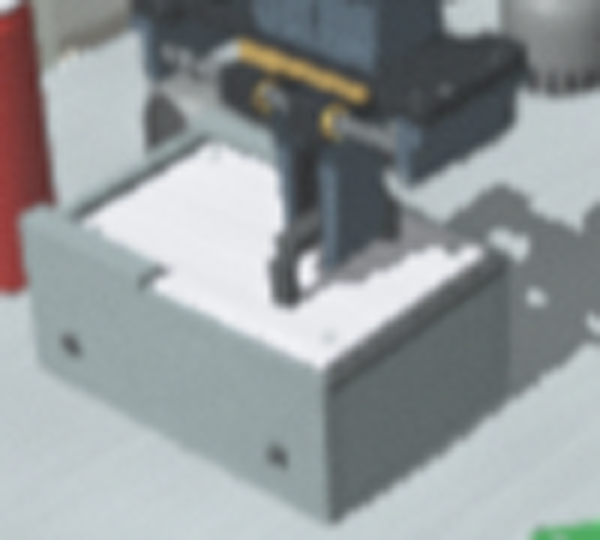

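The lid's front edge stands above the lip (front corner at crop (325,362) is bright over the wall), with about -2.7 N on the tool, as expected. Now drawing it out.

Emit:
drive_tool([
  {"claw":1,"dx":0,"dy":-0.25,"dz":-0.02,"yaw":0},
  {"claw":1,"dx":0,"dy":-0.25,"dz":-0.02,"yaw":0},
  {"claw":1,"dx":0,"dy":-0.25,"dz":-0.02,"yaw":0},
])

```text
time_s: 8.05
ee_pos: [558.3, -15.2, 101.7]
ee_rot: [-178.7, -1.3, 94.3]
force: [0.3, 0.3, -2.4]
gripper_width: 12.5
```

```bash
python3 go.py 574 -14 92 94.3;  python3 - <<'E'
from workcell import grab_frame
from h import *
for n,o in(("side",(210,150)),):
    f=grab_frame(n)['color']; w=f[o[1]:o[1]+90,o[0]:o[0]+100]
    cv2.imwrite(f"pics/{n}4.png",cv2.resize(w,None,fx=6,fy=6,interpolation=cv2.INTER_CUBIC))
E
```

```text
t 8.05 p [558.3 -15.2 101.7] rot [-178.74   -1.32   94.26] F [ 0.3  0.3 -2.4] w 12.5
to go units dx dy dz yaw [-0.01  0.8   0.47] -0.0
```

View pics/side4.png

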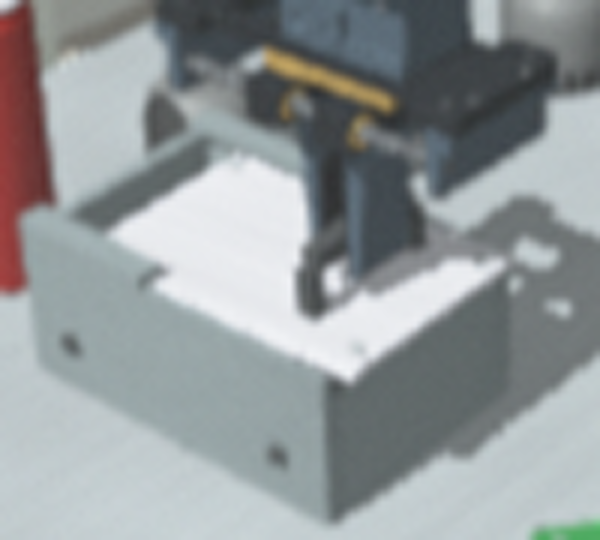

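The lid's front is over the lip (crop (350,380), past the wall corner at (328,385)) and the grip follows. Travel so far is about 17 mm. Continuing.

Emit:
drive_tool([
  {"claw":1,"dx":0,"dy":-0.4,"dz":-0.02,"yaw":0},
  {"claw":1,"dx":0,"dy":-0.4,"dz":-0.02,"yaw":0},
  {"claw":1,"dx":0,"dy":-0.4,"dz":-0.02,"yaw":0},
  {"claw":1,"dx":0,"dy":-0.4,"dz":-0.02,"yaw":0},
])

```text
time_s: 8.6
ee_pos: [523.4, -17.8, 104.3]
ee_rot: [-178.7, -1.3, 94.3]
force: [0.6, -0.4, -3.0]
gripper_width: 12.3
```

Emit:
drive_tool([
  {"claw":1,"dx":0,"dy":-0.4,"dz":-0.02,"yaw":0},
  {"claw":1,"dx":0,"dy":-0.4,"dz":-0.02,"yaw":0},
  {"claw":1,"dx":0,"dy":-0.4,"dz":-0.02,"yaw":0},
])

```text
time_s: 8.98
ee_pos: [497.6, -19.8, 106.3]
ee_rot: [-178.7, -1.3, 94.3]
force: [-0.7, -0.1, -2.5]
gripper_width: 12.7
```

```bash
python3 go.py 485 -22 105 94.3;  python3 - <<'E'
from workcell import grab_frame
from h import *
for n,o in(("side",(210,150)),):
    f=grab_frame(n)['color']; w=f[o[1]:o[1]+100,o[0]:o[0]+120]
    cv2.imwrite(f"pics/{n}5.png",cv2.resize(w,None,fx=5,fy=5,interpolation=cv2.INTER_CUBIC))
E
```

```text
t 8.97 p [497.6 -19.8 106.3] rot [-178.69   -1.33   94.26] F [-0.7 -0.1 -2.5] w 12.7
to go units dx dy dz yaw [-0.07 -0.64  0.08] -0.01
```

View pics/side5.png

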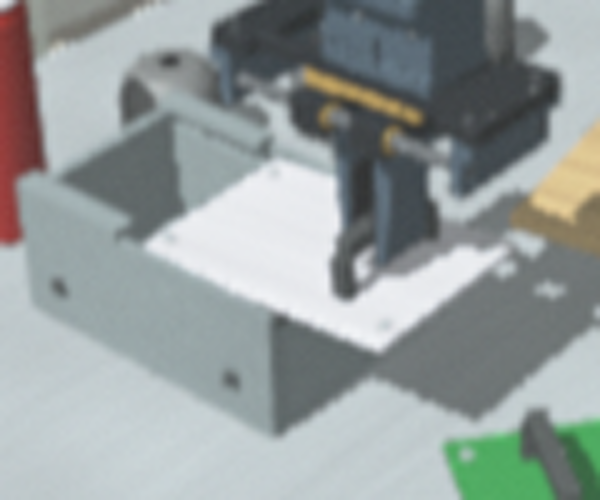

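The rear edge (crop (270,165)–(150,240)) is just in front of the rail ends. Drawing a little further, then gripping harder and lifting.

Emit:
drive_tool([
  {"claw":1,"dx":0,"dy":-0.4,"dz":-0.02,"yaw":0},
  {"claw":1,"dx":0,"dy":-0.4,"dz":-0.02,"yaw":0},
  {"claw":1,"dx":0,"dy":-0.2,"dz":-0.02,"yaw":0},
  {"claw":1,"dx":0,"dy":0,"dz":0,"yaw":0},
])

```text
time_s: 9.52
ee_pos: [475.0, -21.4, 108.3]
ee_rot: [-178.6, -1.3, 94.3]
force: [0.3, -0.7, -1.7]
gripper_width: 13.0
```

Emit:
drive_tool([
  {"claw":1,"dx":0,"dy":0,"dz":0,"yaw":0},
  {"claw":1,"dx":0,"dy":0,"dz":0,"yaw":0},
  {"claw":1,"dx":0,"dy":0,"dz":-0.2,"yaw":0},
  {"claw":1,"dx":0,"dy":0,"dz":-0.3,"yaw":0},
  {"claw":1,"dx":0,"dy":0,"dz":-0.3,"yaw":0},
], grip_force=40)

```text
time_s: 10.15
ee_pos: [476.1, -21.8, 125.0]
ee_rot: [-178.6, -1.3, 94.3]
force: [0.1, 0.3, -3.0]
gripper_width: 11.7
```

```bash
python3 go.py 485 -22 105 94.3;  python3 - <<'E'
from workcell import grab_frame
from h import *
for n,o in(("side",(210,140)),):
    f=grab_frame(n)['color']; w=f[o[1]:o[1]+110,o[0]:o[0]+120]
    cv2.imwrite(f"pics/{n}6.png",cv2.resize(w,None,fx=5,fy=5,interpolation=cv2.INTER_CUBIC))
E
```

```text
t 10.15 p [476.1 -21.8 125. ] rot [-178.63   -1.33   94.26] F [ 0.1  0.3 -3. ] w 11.7
to go units dx dy dz yaw [-0.07  0.47  0.99] -0.0
```

View pics/side6.png

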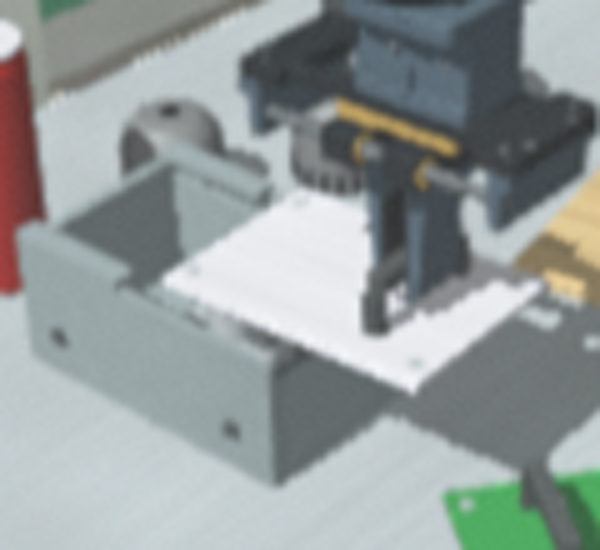

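The lid is free, and levelled in the firm grip. Raising it and carrying it to the board (target handle (418.4,-317), tool yaw 103.5).

Emit:
drive_tool([
  {"claw":1,"dx":0,"dy":0,"dz":-0.7,"yaw":0},
  {"claw":1,"dx":0,"dy":-0.5,"dz":-0.7,"yaw":0},
  {"claw":1,"dx":-0.5,"dy":-0.5,"dz":-0.2,"yaw":-0.5},
  {"claw":1,"dx":-0.8,"dy":0,"dz":0,"yaw":-0.5},
  {"claw":1,"dx":-0.8,"dy":0,"dz":0,"yaw":0},
])

```text
time_s: 10.82
ee_pos: [462.6, -65.9, 162.6]
ee_rot: [-179.1, -1.4, 103.2]
force: [-0.6, -0.2, -2.3]
gripper_width: 11.8
```

```bash
python3 go.py 418.4 -317 150 103.5
```

```text
t 10.82 p [462.6 -65.9 162.6] rot [-179.1    -1.43  103.2 ] F [-0.6 -0.2 -2.3] w 11.8
to go units dx dy dz yaw [-11.73  -5.01   0.42] -0.03
```

Emit:
drive_tool([
  {"claw":1,"dx":-1,"dy":-0.43,"dz":0,"yaw":0},
  {"claw":1,"dx":-1,"dy":-0.43,"dz":0,"yaw":0},
  {"claw":1,"dx":-1,"dy":-0.43,"dz":0,"yaw":0},
  {"claw":1,"dx":-1,"dy":-0.43,"dz":0,"yaw":0},
  {"claw":1,"dx":-1,"dy":-0.43,"dz":0,"yaw":0},
])

```text
time_s: 11.45
ee_pos: [442.3, -178.0, 163.2]
ee_rot: [-179.2, -1.4, 102.8]
force: [-0.4, -0.0, -4.0]
gripper_width: 11.8
```

Emit:
drive_tool([
  {"claw":1,"dx":-1,"dy":-0.43,"dz":0,"yaw":0},
  {"claw":1,"dx":-1,"dy":-0.43,"dz":0,"yaw":0},
  {"claw":1,"dx":-1,"dy":-0.4,"dz":0,"yaw":0},
  {"claw":1,"dx":-0.8,"dy":-0.4,"dz":0,"yaw":0},
  {"claw":1,"dx":-0.5,"dy":-0.3,"dz":0,"yaw":0},
])

```text
time_s: 12.08
ee_pos: [420.9, -276.1, 163.3]
ee_rot: [-179.2, -1.3, 102.3]
force: [-0.2, -0.2, -3.9]
gripper_width: 11.7
```

```bash
python3 go.py 418.4 -317 120 103.5
```

```text
t 12.07 p [ 420.9 -276.1  163.3] rot [-179.18   -1.32  102.34] F [-0.2 -0.2 -3.9] w 11.7
to go units dx dy dz yaw [-2.02 -0.53  2.13] -0.13
```

Emit:
drive_tool([
  {"claw":1,"dx":-0.7,"dy":-0.2,"dz":0.5,"yaw":-0.13},
  {"claw":1,"dx":-0.7,"dy":-0.2,"dz":0.8,"yaw":0},
  {"claw":1,"dx":-0.4,"dy":-0.1,"dz":0.8,"yaw":0},
  {"claw":1,"dx":0,"dy":0,"dz":0.8,"yaw":0},
  {"claw":1,"dx":0,"dy":0,"dz":0.6,"yaw":0},
])

```text
time_s: 12.7
ee_pos: [417.5, -314.4, 89.1]
ee_rot: [-179.3, -1.4, 103.3]
force: [0.2, -0.4, -2.9]
gripper_width: 11.8
```

```bash
python3 go.py 418.4 -317 45 103.5
```

```text
t 12.7 p [ 417.5 -314.4   89.1] rot [-179.25   -1.37  103.32] F [ 0.2 -0.4 -2.9] w 11.8
to go units dx dy dz yaw [-0.19  0.04  2.2 ] -0.02
```

Emit:
drive_tool([
  {"claw":1,"dx":-0.15,"dy":0.05,"dz":0.7,"yaw":0},
  {"claw":1,"dx":0,"dy":0,"dz":0.6,"yaw":0},
  {"claw":1,"dx":0,"dy":0,"dz":0.4,"yaw":0},
  {"claw":1,"dx":0,"dy":0,"dz":0,"yaw":0},
])

```text
time_s: 13.2
ee_pos: [418.3, -315.8, 51.5]
ee_rot: [-179.2, -1.5, 103.3]
force: [-0.6, -0.6, -2.4]
gripper_width: 11.7
```

```bash
python3 go.py 418.4 -317 31 103.5;  python3 - <<'E'
from workcell import grab_frame
from h import *
for n,o in(("side",(270,120)),("top",(340,130))):
    f=grab_frame(n)['color']; w=f[o[1]:o[1]+130,o[0]:o[0]+140]
    cv2.imwrite(f"pics/{n}7.png",cv2.resize(w,None,fx=4.5,fy=4.5,interpolation=cv2.INTER_CUBIC))
E
```

```text
t 13.2 p [ 418.3 -315.8   51.5] rot [-179.17   -1.49  103.34] F [-0.6 -0.6 -2.4] w 11.7
to go units dx dy dz yaw [-0.09  0.01  1.02] -0.02
```

View pics/side7.png

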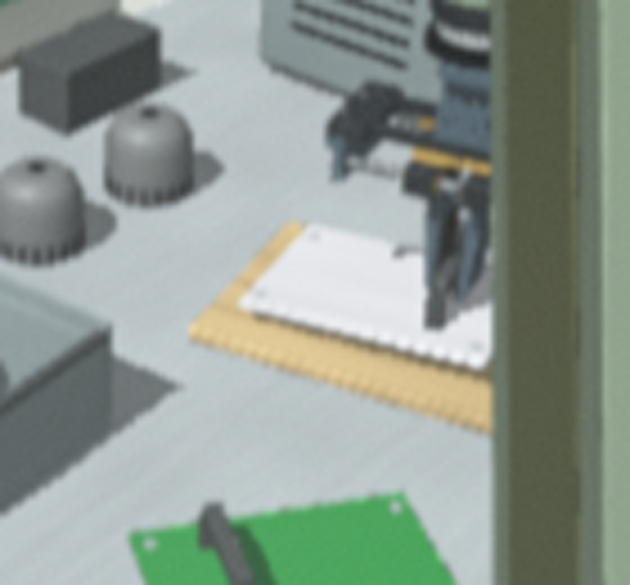

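View pics/top7.png

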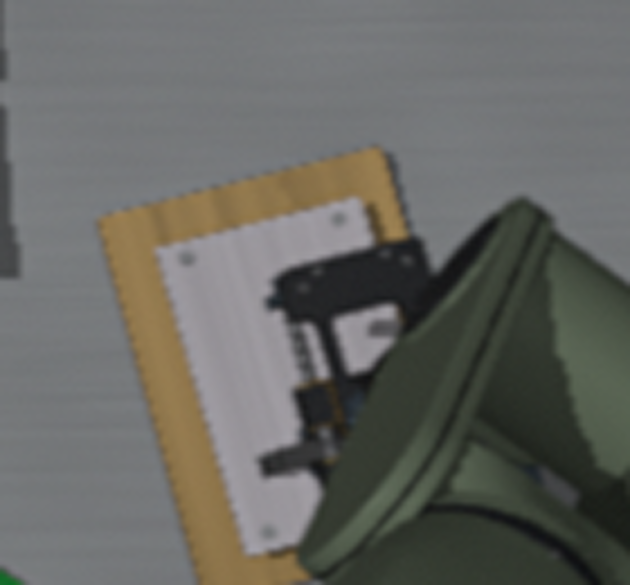

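Run:
```python
from h import *
T=lambda U:crop(U,4.5,(340,130))
for z in (36,40):
    q,r=fit([('top',T(u),l) for u,l in [((157,250),(90,60,z)),((364,197),(90,-60,z)),((250,556),(-90,60,z))]],[450,-300,10]);print(z,q.round(1),r.tolist())
q,r=fit([('top',T(u),l) for u,l in [((98,219),(115,85,12)),((378,147),(115,-85,12))]],[450,-300,10]);print(q.round(1))
```

```text
36 [ 458.5 -307.1   13.7] [[0.4, -0.2], [-0.2, -0.4], [-0.1, 0.6]]
40 [ 458.  -306.1   13.7] [[0.3, -0.2], [-0.2, -0.5], [-0.1, 0.8]]
[ 461.5 -306.2   13.4]
```

Emit:
drive_tool([
  {"claw":1,"dx":0,"dy":0.14,"dz":0.3,"yaw":0},
  {"claw":1,"dx":0,"dy":0,"dz":0.3,"yaw":0},
  {"claw":1,"dx":0,"dy":0,"dz":0.1,"yaw":0},
  {"claw":1,"dx":0,"dy":0,"dz":0,"yaw":0},
])

```text
time_s: 13.8
ee_pos: [422.1, -315.6, 38.4]
ee_rot: [-179.3, -1.3, 103.3]
force: [-0.5, -0.7, -2.4]
gripper_width: 11.8
```

```bash
python3 go.py 420.4 -316 31 103.5
```

```text
t 13.8 p [ 422.1 -315.6   38.4] rot [-179.32   -1.3   103.35] F [-0.5 -0.7 -2.4] w 11.8
to go units dx dy dz yaw [-0.01 -0.08  0.37] -0.02
```

Emit:
drive_tool([
  {"claw":1,"dx":0,"dy":0,"dz":0.12,"yaw":0},
  {"claw":1,"dx":0,"dy":0,"dz":0.08,"yaw":0},
])

```text
time_s: 14.05
ee_pos: [422.2, -315.8, 34.7]
ee_rot: [-179.3, -1.3, 103.3]
force: [-1.5, 0.2, 0.1]
gripper_width: 11.7
```

Emit:
drive_tool([
  {"claw":1,"dx":0,"dy":0,"dz":0.08,"yaw":0},
  {"claw":1,"dx":0,"dy":0,"dz":0,"yaw":0},
])

```text
time_s: 14.3
ee_pos: [422.2, -315.9, 33.5]
ee_rot: [-179.4, -1.2, 103.3]
force: [-1.5, 1.1, 0.6]
gripper_width: 11.3
```

Emit:
drive_tool([
  {"claw":1,"dx":0,"dy":0,"dz":0.05,"yaw":0},
  {"claw":1,"dx":0,"dy":0,"dz":0.05,"yaw":0},
  {"claw":1,"dx":0,"dy":0,"dz":0,"yaw":0},
], grip_force=5)

```text
time_s: 14.68
ee_pos: [422.3, -316.0, 31.6]
ee_rot: [-179.4, -1.2, 103.3]
force: [-1.8, -0.3, -0.4]
gripper_width: 11.8
```

```bash
python3 go.py 420.4 -316 31 103.5
```

```text
t 14.68 p [ 422.3 -316.    31.6] rot [-179.38   -1.21  103.34] F [-1.8 -0.3 -0.4] w 11.8
to go units dx dy dz yaw [ 0.02 -0.09  0.03] -0.02
```

Emit:
drive_tool([
  {"claw":1,"dx":0,"dy":0,"dz":0.03,"yaw":0},
  {"claw":-0.2,"dx":0,"dy":0,"dz":0,"yaw":0},
  {"claw":-0.2,"dx":0,"dy":0,"dz":0,"yaw":0},
  {"claw":-0.2,"dx":0,"dy":0,"dz":0,"yaw":0},
  {"claw":-0.2,"dx":0,"dy":0,"dz":0,"yaw":0},
])

```text
time_s: 15.3
ee_pos: [423.3, -316.5, 31.5]
ee_rot: [-179.5, -1.1, 103.3]
force: [-0.6, 0.3, -0.1]
gripper_width: 49.2
```

```bash
python3 go.py 420.4 -316 31 103.5
```

```text
t 15.3 p [ 423.3 -316.5   31.5] rot [-179.48   -1.12  103.34] F [-0.6  0.3 -0.1] w 49.2
to go units dx dy dz yaw [ 0.06 -0.14  0.03] -0.02
```

Emit:
drive_tool([
  {"claw":-0.2,"dx":0,"dy":0,"dz":-0.6,"yaw":0},
  {"claw":-0.2,"dx":0,"dy":0,"dz":-1,"yaw":0},
  {"claw":-0.2,"dx":0,"dy":0,"dz":-1,"yaw":0},
  {"claw":-0.2,"dx":0,"dy":0,"dz":-1,"yaw":0},
  {"claw":-0.2,"dx":0,"dy":0,"dz":-1,"yaw":0},
])

```text
time_s: 15.92
ee_pos: [424.3, -317.8, 127.9]
ee_rot: [-179.4, -1.2, 103.3]
force: [-0.4, 0.2, -0.3]
gripper_width: 54.5
```

Emit:
drive_tool([
  {"claw":-0.2,"dx":0.5,"dy":0,"dz":-1,"yaw":0},
  {"claw":-0.2,"dx":1,"dy":0,"dz":-1,"yaw":0},
  {"claw":-0.2,"dx":1,"dy":0,"dz":-0.5,"yaw":0},
  {"claw":-0.2,"dx":1,"dy":0,"dz":0,"yaw":0},
  {"claw":-0.2,"dx":1,"dy":0,"dz":0,"yaw":0},
])

```text
time_s: 16.55
ee_pos: [404.3, -228.9, 184.8]
ee_rot: [-179.7, -0.9, 103.2]
force: [0.8, -0.1, -0.5]
gripper_width: 55.1
```

```bash
python3 - <<'E'
from workcell import grab_frame
from h import *
for n in ("side","top"):
    f=grab_frame(n)['color']; 
    cv2.imwrite(f"pics/{n}8.png",f)
E
python3 go.py 420 -100 200
```

```text
t 16.65 p [ 403.8 -228.1  184.7] rot [-179.65   -0.96  103.33] F [-0.2 -0.1  0.2] w 55.3
to go units dx dy dz yaw [ 6.06  2.26 -0.68] 0
```

View pics/side8.png

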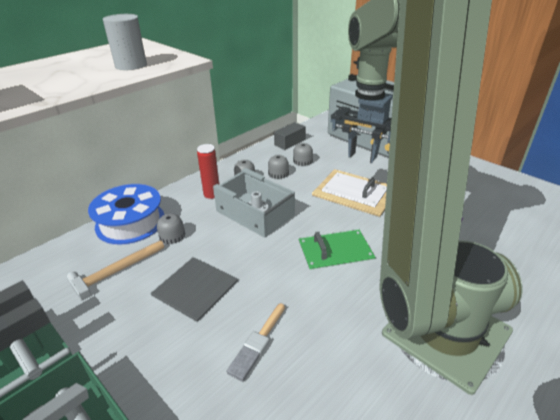

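View pics/top8.png

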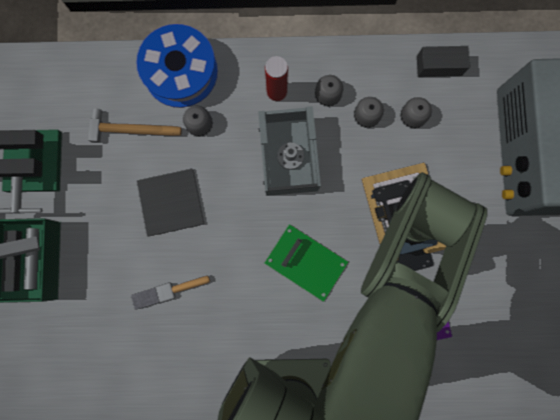

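The lid lies on the board (side (360,188)). The box is open and shows the hub, at top about (292,153) and side (256,200). Close crop of it:

Run:
```python
from h import *
t=cv2.imread("pics/top8.png"); s=cv2.imread("pics/side8.png")
a=cv2.resize(t[130:180,265:320],None,fx=7,fy=7,interpolation=cv2.INTER_CUBIC)
b=cv2.resize(s[175:225,230:285],None,fx=7,fy=7,interpolation=cv2.INTER_CUBIC)
cv2.imwrite("pics/hub.png",cv2.hconcat([a,b]))
```

```text
(no output)
```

View pics/hub.png

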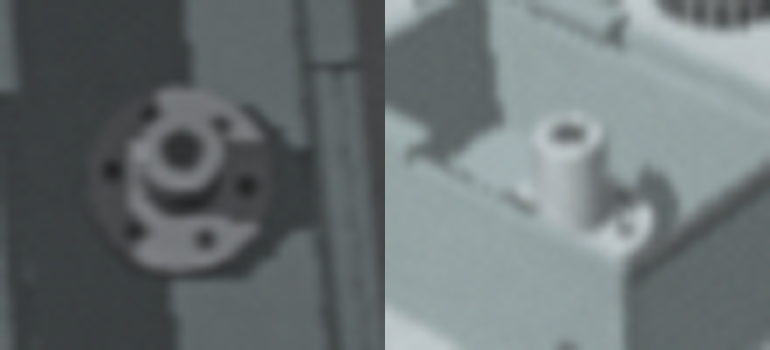

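```bash
python3 - <<'E'
from h import *
print(ray(crop((184,153),7,(265,130)),70,'top'),ray(crop((180,180),7,(265,130)),26,'top'),ray(crop((184,133),7,(230,175)),70,'side'))
c,s=np.cos(np.radians(4.3)),np.sin(np.radians(4.3))
for p in [(598,-14)]:
    d=np.array(p)-[619,-10.7];print('in box',d@[c,s],d@[-s,c])
E
python3 go.py 597 -14 150 94.3
```

```text
[614.94606798 -15.38458753  70.        ] [615.26385043 -14.88385608  26.        ] [614.81185897 -15.62136828  70.        ]
in box -21.18831760255431 -1.716157677280001
t 16.65 p [ 403.8 -228.1  184.7] rot [-179.65   -0.96  103.33] F [-0.2 -0.1  0.2] w 55.3
to go units dx dy dz yaw [ 8.16 11.88  1.8 ] 1.05
```

Emit:
drive_tool([
  {"claw":-0.2,"dx":0.7,"dy":1,"dz":0,"yaw":0.5},
  {"claw":-0.2,"dx":0.7,"dy":1,"dz":0,"yaw":0.5},
  {"claw":-0.2,"dx":0.8,"dy":1,"dz":0,"yaw":0},
  {"claw":-0.2,"dx":0.8,"dy":1,"dz":0,"yaw":0},
  {"claw":-0.2,"dx":0.8,"dy":1,"dz":0,"yaw":0},
])

```text
time_s: 17.27
ee_pos: [495.2, -139.2, 182.1]
ee_rot: [-179.3, -0.8, 94.4]
force: [1.2, -0.6, 0.7]
gripper_width: 54.4
```

```bash
python3 go.py 615 -15.2 150 94.3
```

```text
t 17.27 p [ 495.2 -139.2  182.1] rot [-179.28   -0.83   94.36] F [ 1.2 -0.6  0.7] w 54.4
to go units dx dy dz yaw [5.7  6.46 1.61] 0.01
```

Emit:
drive_tool([
  {"claw":-0.2,"dx":0.85,"dy":1,"dz":0,"yaw":0},
  {"claw":-0.2,"dx":0.85,"dy":1,"dz":0,"yaw":0},
  {"claw":-0.2,"dx":0.85,"dy":1,"dz":0,"yaw":0},
  {"claw":-0.2,"dx":0.85,"dy":1,"dz":0,"yaw":0},
  {"claw":-0.2,"dx":0.85,"dy":1,"dz":0,"yaw":0},
])

```text
time_s: 17.9
ee_pos: [591.8, -44.6, 177.6]
ee_rot: [-179.0, -0.8, 94.4]
force: [-0.6, -0.1, -0.2]
gripper_width: 54.8
```

```bash
python3 go.py 615 -15.2 100 94.3
```

```text
t 17.9 p [591.8 -44.6 177.6] rot [-178.99   -0.77   94.4 ] F [-0.6 -0.1 -0.2] w 54.8
to go units dx dy dz yaw [1.33 1.34 3.87] 0.01
```

Emit:
drive_tool([
  {"claw":-0.2,"dx":0.6,"dy":0.6,"dz":0,"yaw":0},
  {"claw":-0.2,"dx":0.3,"dy":0.4,"dz":0.5,"yaw":0},
  {"claw":-0.2,"dx":0,"dy":0,"dz":0.8,"yaw":0},
  {"claw":-0.2,"dx":0,"dy":0,"dz":0.8,"yaw":0},
  {"claw":-0.2,"dx":0,"dy":0,"dz":0,"yaw":0},
])

```text
time_s: 18.52
ee_pos: [608.6, -24.4, 129.3]
ee_rot: [-178.6, -0.7, 94.5]
force: [0.3, 0.3, 0.4]
gripper_width: 54.9
```

```bash
python3 go.py 615 -15.2 90 94.3;  python3 - <<'E'
from workcell import grab_frame
from h import *
for n,o in(("side",(200,110)),):
    f=grab_frame(n)['color']; w=f[o[1]:o[1]+130,o[0]:o[0]+130]
    cv2.imwrite(f"pics/{n}9.png",cv2.resize(w,None,fx=4.5,fy=4.5,interpolation=cv2.INTER_CUBIC))
E
```

```text
t 18.52 p [608.6 -24.4 129.3] rot [-178.61   -0.72   94.45] F [0.3 0.3 0.4] w 54.9
to go units dx dy dz yaw [0.41 0.4  1.96] 0.02
```

View pics/side9.png

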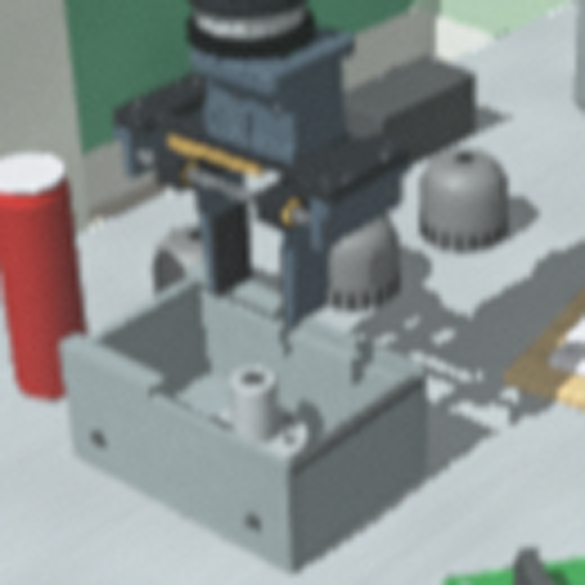

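The gripper sits above the hub boss (crop (253,385)) and needs about 8 mm each way. Correcting, then down.

Emit:
drive_tool([
  {"claw":-0.2,"dx":0.4,"dy":0.4,"dz":0.3,"yaw":0},
  {"claw":-0.2,"dx":0,"dy":0,"dz":0.8,"yaw":0},
  {"claw":-0.2,"dx":0,"dy":0,"dz":0.7,"yaw":0},
  {"claw":-0.2,"dx":0,"dy":0,"dz":0,"yaw":0},
])

```text
time_s: 19.08
ee_pos: [616.5, -15.3, 92.3]
ee_rot: [-178.8, -0.7, 94.4]
force: [0.5, 0.1, -0.1]
gripper_width: 54.4
```

```bash
python3 go.py 615 -15.2 34 94.3
```

```text
t 19.07 p [616.5 -15.3  92.3] rot [-178.8    -0.7    94.42] F [ 0.5  0.1 -0.1] w 54.4
to go units dx dy dz yaw [-0.02 -0.01  2.92] 0.01
```

Emit:
drive_tool([
  {"claw":-0.2,"dx":0,"dy":0,"dz":0.8,"yaw":0},
  {"claw":-0.2,"dx":0,"dy":0,"dz":0.8,"yaw":0},
  {"claw":-0.2,"dx":0,"dy":0,"dz":0.7,"yaw":0},
  {"claw":-0.2,"dx":0,"dy":0,"dz":0.2,"yaw":0},
  {"claw":-0.2,"dx":0,"dy":0,"dz":0,"yaw":0},
])

```text
time_s: 19.7
ee_pos: [615.1, -14.9, 38.4]
ee_rot: [-178.8, -0.7, 94.4]
force: [0.1, -0.1, 0.8]
gripper_width: 54.7
```

```bash
python3 go.py 615 -15.2 34 94.3
```

```text
t 19.7 p [615.1 -14.9  38.4] rot [-178.76   -0.7    94.41] F [ 0.1 -0.1  0.8] w 54.7
to go units dx dy dz yaw [-0.02 -0.    0.22] 0.01
```

Emit:
drive_tool([
  {"claw":-0.2,"dx":0,"dy":0,"dz":0.18,"yaw":0},
  {"claw":0.6,"dx":0,"dy":0,"dz":0,"yaw":0},
  {"claw":0.6,"dx":0,"dy":0,"dz":0,"yaw":0},
  {"claw":0.6,"dx":0,"dy":0,"dz":0,"yaw":0},
], grip_force=10)

```text
time_s: 20.2
ee_pos: [616.5, -14.9, 36.0]
ee_rot: [-179.0, -0.7, 94.4]
force: [0.8, -0.3, -2.7]
gripper_width: 29.8
```

Emit:
drive_tool([
  {"claw":1,"dx":0,"dy":0,"dz":0,"yaw":0},
  {"claw":1,"dx":0,"dy":0,"dz":0,"yaw":0},
  {"claw":1,"dx":0,"dy":0,"dz":0,"yaw":0},
], grip_force=30)

```text
time_s: 20.58
ee_pos: [616.5, -14.9, 36.0]
ee_rot: [-179.0, -0.7, 94.4]
force: [-0.1, 0.5, 0.5]
gripper_width: 29.4
```

```bash
python3 go.py 615 -15.2 34 94.3
```

```text
t 20.57 p [616.5 -14.9  36. ] rot [-178.99   -0.67   94.41] F [-0.1  0.5  0.5] w 29.4
to go units dx dy dz yaw [-0.01 -0.08  0.1 ] 0.01
```

Gripped (29.4 mm wide, TCP z 36.0, so it should be about 36 on the plate too). Lifting.

Emit:
drive_tool([
  {"claw":1,"dx":0,"dy":0,"dz":-0.3,"yaw":0},
  {"claw":1,"dx":0,"dy":0,"dz":-0.6,"yaw":0},
  {"claw":1,"dx":0,"dy":0,"dz":-0.8,"yaw":0},
  {"claw":1,"dx":0,"dy":0,"dz":-0.8,"yaw":0},
  {"claw":1,"dx":0,"dy":0,"dz":-0.8,"yaw":0},
])

```text
time_s: 21.2
ee_pos: [615.9, -15.6, 104.4]
ee_rot: [-178.7, -0.7, 94.4]
force: [0.1, 0.7, -4.6]
gripper_width: 29.7
```

Emit:
drive_tool([
  {"claw":1,"dx":0,"dy":0,"dz":-1,"yaw":0},
  {"claw":1,"dx":0,"dy":0,"dz":-1,"yaw":0},
  {"claw":1,"dx":0,"dy":0,"dz":-0.6,"yaw":0},
  {"claw":1,"dx":0,"dy":0,"dz":0,"yaw":0},
])

```text
time_s: 21.7
ee_pos: [618.2, -16.2, 162.9]
ee_rot: [-179.0, -0.7, 94.4]
force: [0.2, 0.1, -3.9]
gripper_width: 29.2
```

```bash
python3 go.py 502.3 298.2 160 94.3;  python3 - <<'E'
from workcell import grab_frame
from h import *
for n,o in(("side",(200,110)),):
    f=grab_frame(n)['color']; w=f[o[1]:o[1]+130,o[0]:o[0]+130]
    cv2.imwrite(f"pics/{n}10.png",cv2.resize(w,None,fx=4.5,fy=4.5,interpolation=cv2.INTER_CUBIC))
E
```

```text
t 21.7 p [618.2 -16.2 162.9] rot [-179.     -0.66   94.41] F [ 0.2  0.1 -3.9] w 29.2
to go units dx dy dz yaw [16.12 -4.56  0.41] 0.01
```

View pics/side10.png

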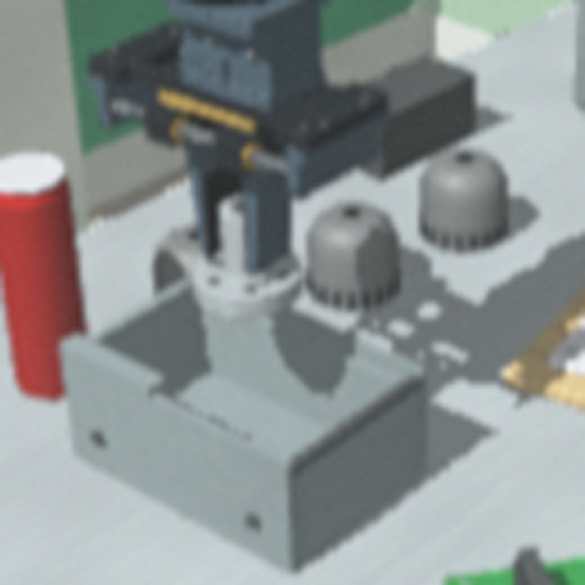

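The hub is out of the box and upright in the grip. Carrying it to the plate.

Emit:
drive_tool([
  {"claw":1,"dx":0.6,"dy":-0.2,"dz":0,"yaw":0},
  {"claw":1,"dx":0.9,"dy":-0.26,"dz":0,"yaw":0},
  {"claw":1,"dx":0.9,"dy":-0.26,"dz":0,"yaw":0},
  {"claw":1,"dx":0.9,"dy":-0.26,"dz":0,"yaw":0},
  {"claw":1,"dx":0.9,"dy":-0.26,"dz":0,"yaw":0},
])

```text
time_s: 22.38
ee_pos: [582.5, 71.6, 161.0]
ee_rot: [-178.6, -0.8, 94.4]
force: [0.3, 0.6, -3.3]
gripper_width: 29.4
```

Emit:
drive_tool([
  {"claw":1,"dx":0.9,"dy":-0.26,"dz":0,"yaw":0},
  {"claw":1,"dx":0.9,"dy":-0.26,"dz":0,"yaw":0},
  {"claw":1,"dx":0.9,"dy":-0.26,"dz":0,"yaw":0},
  {"claw":1,"dx":0.9,"dy":-0.26,"dz":0,"yaw":0},
  {"claw":1,"dx":0.9,"dy":-0.26,"dz":0,"yaw":0},
])

```text
time_s: 23.0
ee_pos: [547.2, 166.1, 163.3]
ee_rot: [-178.6, -0.8, 94.4]
force: [0.7, 0.1, -4.8]
gripper_width: 29.7
```

```bash
python3 go.py 502.3 298.2 160 94.3
```

```text
t 23.0 p [547.2 166.1 163.3] rot [-178.61   -0.78   94.42] F [ 0.7  0.1 -4.8] w 29.7
to go units dx dy dz yaw [ 6.76 -1.72  0.3 ] 0.01
```

Emit:
drive_tool([
  {"claw":1,"dx":0.9,"dy":-0.24,"dz":0,"yaw":0},
  {"claw":1,"dx":0.9,"dy":-0.24,"dz":0,"yaw":0},
  {"claw":1,"dx":0.9,"dy":-0.24,"dz":0,"yaw":0},
  {"claw":1,"dx":0.9,"dy":-0.24,"dz":0,"yaw":0},
  {"claw":1,"dx":0.9,"dy":-0.24,"dz":0,"yaw":0},
])

```text
time_s: 23.62
ee_pos: [514.2, 260.2, 165.3]
ee_rot: [-178.6, -0.8, 94.4]
force: [-0.2, 1.0, -4.3]
gripper_width: 29.2
```

Emit:
drive_tool([
  {"claw":1,"dx":0.9,"dy":-0.2,"dz":0.3,"yaw":0},
  {"claw":1,"dx":0.6,"dy":-0.1,"dz":0.6,"yaw":0},
  {"claw":1,"dx":0,"dy":0,"dz":0.8,"yaw":0},
  {"claw":1,"dx":0,"dy":0,"dz":0.8,"yaw":0},
  {"claw":1,"dx":0,"dy":0,"dz":0.5,"yaw":0},
])

```text
time_s: 24.25
ee_pos: [503.0, 292.9, 101.0]
ee_rot: [-178.6, -0.7, 94.5]
force: [-0.5, -0.3, -3.8]
gripper_width: 29.2
```

```bash
python3 go.py 502.3 298.2 60 94.3
```

```text
t 24.25 p [503.  292.9 101. ] rot [-178.58   -0.68   94.54] F [-0.5 -0.3 -3.8] w 29.2
to go units dx dy dz yaw [0.24 0.04 2.05] 0.03
```

Emit:
drive_tool([
  {"claw":1,"dx":0.22,"dy":0,"dz":0.6,"yaw":0},
  {"claw":1,"dx":0,"dy":0,"dz":0.7,"yaw":0},
  {"claw":1,"dx":0,"dy":0,"dz":0.5,"yaw":0},
  {"claw":1,"dx":0,"dy":0,"dz":0,"yaw":0},
])

```text
time_s: 24.75
ee_pos: [501.4, 296.7, 61.1]
ee_rot: [-178.4, -0.6, 94.5]
force: [-0.6, -0.3, -4.9]
gripper_width: 29.3
```

```bash
python3 go.py 502.3 298.2 36 94.3;  python3 - <<'E'
from workcell import grab_frame
from h import *
im=[]
for n,o in(("side",(135,200)),("top",(110,145))):
    f=grab_frame(n)['color']; w=f[o[1]:o[1]+120,o[0]:o[0]+120]
    im.append(cv2.resize(w,None,fx=3.3,fy=3.3,interpolation=cv2.INTER_CUBIC))
cv2.imwrite("pics/p11.png",cv2.hconcat(im))
E
```

```text
t 24.75 p [501.4 296.7  61.1] rot [-178.45   -0.59   94.47] F [-0.6 -0.3 -4.9] w 29.3
to go units dx dy dz yaw [0.06 0.08 1.25] 0.02
```

View pics/p11.png

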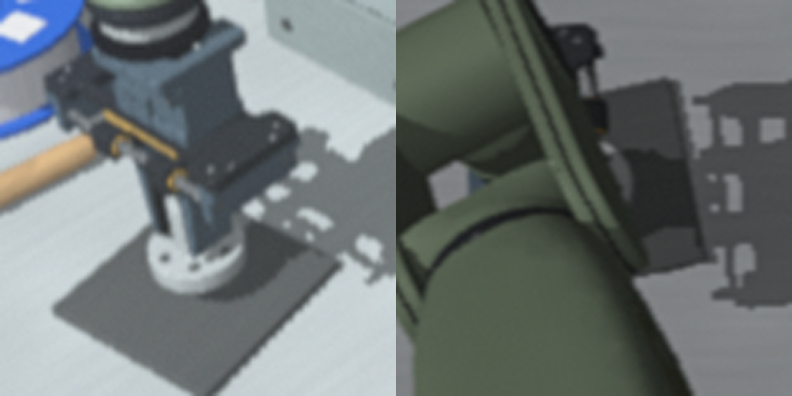

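The hub hangs over the plate's middle (side crop (197,265)). Lowering to contact.

Emit:
drive_tool([
  {"claw":1,"dx":0.06,"dy":0.06,"dz":0.4,"yaw":0},
  {"claw":1,"dx":0,"dy":0,"dz":0.35,"yaw":0},
  {"claw":1,"dx":0,"dy":0,"dz":0.1,"yaw":0},
  {"claw":1,"dx":0,"dy":0,"dz":0,"yaw":0},
])

```text
time_s: 25.35
ee_pos: [503.6, 299.1, 45.1]
ee_rot: [-178.7, -0.7, 94.5]
force: [1.2, 0.4, -3.8]
gripper_width: 29.4
```

```bash
python3 go.py 502.3 298.2 36 94.3
```

```text
t 25.35 p [503.6 299.1  45.1] rot [-178.7    -0.71   94.47] F [ 1.2  0.4 -3.8] w 29.4
to go units dx dy dz yaw [-0.04 -0.06  0.46] 0.02
```

Emit:
drive_tool([
  {"claw":1,"dx":-0.04,"dy":-0.06,"dz":0.2,"yaw":0},
  {"claw":1,"dx":0,"dy":0,"dz":0.1,"yaw":0},
  {"claw":1,"dx":0,"dy":0,"dz":0.05,"yaw":0},
])

```text
time_s: 25.72
ee_pos: [502.5, 298.3, 38.1]
ee_rot: [-178.7, -0.7, 94.5]
force: [-0.5, -0.3, -4.0]
gripper_width: 29.2
```

Emit:
drive_tool([
  {"claw":1,"dx":0,"dy":0,"dz":0.06,"yaw":0},
  {"claw":1,"dx":0,"dy":0,"dz":0,"yaw":0},
])

```text
time_s: 25.98
ee_pos: [502.4, 298.3, 36.8]
ee_rot: [-178.7, -0.7, 94.5]
force: [0.3, -0.2, -3.6]
gripper_width: 29.3
```

Emit:
drive_tool([
  {"claw":1,"dx":0,"dy":0,"dz":0.05,"yaw":0},
  {"claw":1,"dx":0,"dy":0,"dz":0.02,"yaw":0},
])

```text
time_s: 26.22
ee_pos: [502.6, 298.5, 36.2]
ee_rot: [-178.8, -0.7, 94.5]
force: [-1.5, -1.4, 0.8]
gripper_width: 29.5
```

Contact (the force changed from -4 to +0.8 N). Softening the grip so the hub settles, then opening.

Emit:
drive_tool([
  {"claw":1,"dx":0,"dy":0,"dz":0.02,"yaw":0},
  {"claw":1,"dx":0,"dy":0,"dz":0.02,"yaw":0},
  {"claw":1,"dx":0,"dy":0,"dz":0,"yaw":0},
], grip_force=4)

```text
time_s: 26.6
ee_pos: [502.6, 298.5, 36.2]
ee_rot: [-178.8, -0.8, 94.5]
force: [-0.2, -0.0, -1.2]
gripper_width: 29.9
```

Emit:
drive_tool([
  {"claw":-0.4,"dx":0,"dy":0,"dz":0,"yaw":0},
  {"claw":-0.4,"dx":0,"dy":0,"dz":0,"yaw":0},
  {"claw":-0.4,"dx":0,"dy":0,"dz":0,"yaw":0},
  {"claw":-0.4,"dx":0,"dy":0,"dz":-0.1,"yaw":0},
])

```text
time_s: 27.1
ee_pos: [504.0, 299.2, 38.5]
ee_rot: [-179.0, -0.8, 94.5]
force: [-0.5, 0.7, -0.1]
gripper_width: 63.4
```

```bash
python3 go.py 502.3 298.2 36 94.3;  python3 - <<'E'
from workcell import grab_frame
from h import *
im=[]
for n,o in(("side",(135,200)),("top",(110,145))):
    f=grab_frame(n)['color']; w=f[o[1]:o[1]+120,o[0]:o[0]+120]
    im.append(cv2.resize(w,None,fx=3.3,fy=3.3,interpolation=cv2.INTER_CUBIC))
cv2.imwrite("pics/p12.png",cv2.hconcat(im))
E
```

```text
t 27.1 p [504.  299.2  38.5] rot [-178.97   -0.83   94.47] F [-0.5  0.7 -0.1] w 63.4
to go units dx dy dz yaw [-0.05 -0.09  0.13] 0.02
```

View pics/p12.png

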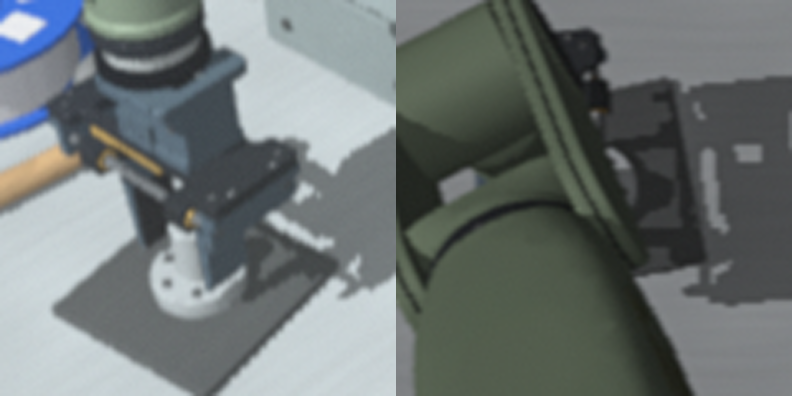

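The hub stands upright on its flange and the fingers are clear of it. Retreating straight up and then back, away from both targets.

Emit:
drive_tool([
  {"claw":-0.4,"dx":0,"dy":0,"dz":-0.6,"yaw":0},
  {"claw":-0.4,"dx":0,"dy":0,"dz":-0.8,"yaw":0},
  {"claw":-0.4,"dx":0,"dy":0,"dz":-1,"yaw":0},
  {"claw":-0.4,"dx":0,"dy":0,"dz":-1,"yaw":0},
  {"claw":-0.4,"dx":0,"dy":0,"dz":-1,"yaw":0},
])

```text
time_s: 27.82
ee_pos: [505.9, 298.1, 132.8]
ee_rot: [-179.1, -0.9, 94.5]
force: [-0.7, -0.1, -0.2]
gripper_width: 64.3
```

Emit:
drive_tool([
  {"claw":-0.4,"dx":0,"dy":0,"dz":-1,"yaw":0},
  {"claw":-0.4,"dx":-0.6,"dy":-0.5,"dz":-1,"yaw":0},
  {"claw":-0.4,"dx":-1,"dy":-0.8,"dz":-0.5,"yaw":0},
  {"claw":-0.4,"dx":-1,"dy":-0.8,"dz":0,"yaw":0},
  {"claw":-0.4,"dx":-1,"dy":-0.8,"dz":0,"yaw":0},
])

```text
time_s: 28.45
ee_pos: [456.1, 221.1, 192.9]
ee_rot: [-179.8, -1.2, 94.6]
force: [0.6, 0.6, -0.1]
gripper_width: 64.1
```

Emit:
drive_tool([
  {"claw":-0.4,"dx":-1,"dy":-0.3,"dz":0,"yaw":0},
  {"claw":-0.4,"dx":-1,"dy":-0.3,"dz":0,"yaw":0},
  {"claw":-0.4,"dx":-1,"dy":-0.3,"dz":0,"yaw":0},
  {"claw":-0.4,"dx":-1,"dy":-0.3,"dz":0,"yaw":0},
  {"claw":-0.4,"dx":-0.5,"dy":0,"dz":0,"yaw":0},
])

```text
time_s: 29.08
ee_pos: [440.1, 124.8, 195.5]
ee_rot: [179.7, -1.2, 94.6]
force: [0.5, 0.4, -0.0]
gripper_width: 63.7
```

```bash
python3 go.py 502.3 298.2 36 94.3;  python3 - <<'E'
from workcell import grab_frame
from h import *
for n in("side","top"): cv2.imwrite(f"pics/{n}13.png",grab_frame(n)['color'])
t=cv2.imread("pics/top13.png")
a=cv2.resize(t[155:270,355:460],None,fx=3.6,fy=3.6,interpolation=cv2.INTER_CUBIC)
b=cv2.resize(t[155:270,120:225],None,fx=3.6,fy=3.6,interpolation=cv2.INTER_CUBIC)
cv2.imwrite("pics/fin.png",cv2.hconcat([a,b]))
E
```

```text
t 29.07 p [440.1 124.8 195.5] rot [179.73  -1.25  94.57] F [ 0.5  0.4 -0. ] w 63.7
to go units dx dy dz yaw [8.22 3.75 8.17] 0.03
```

View pics/fin.png

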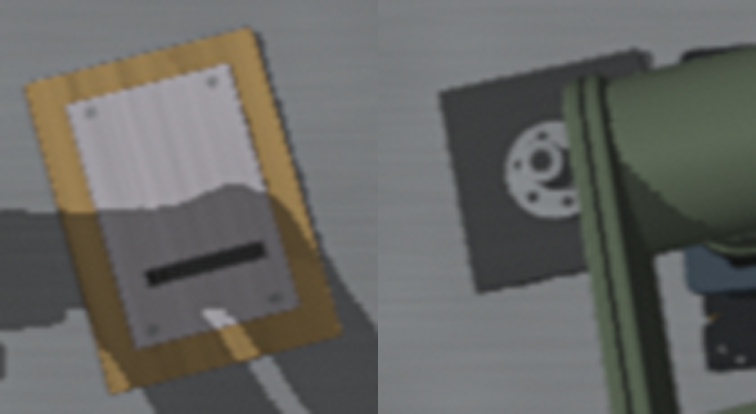

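View pics/side13.png

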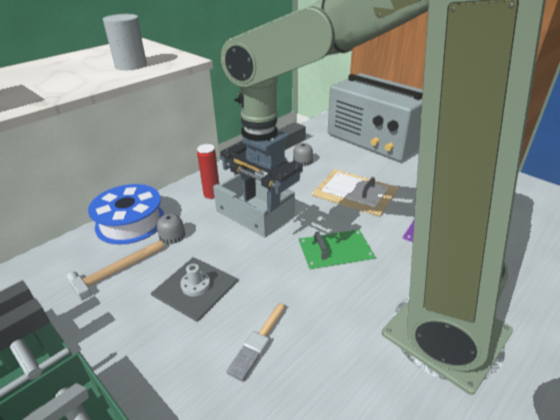

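View pics/top13.png

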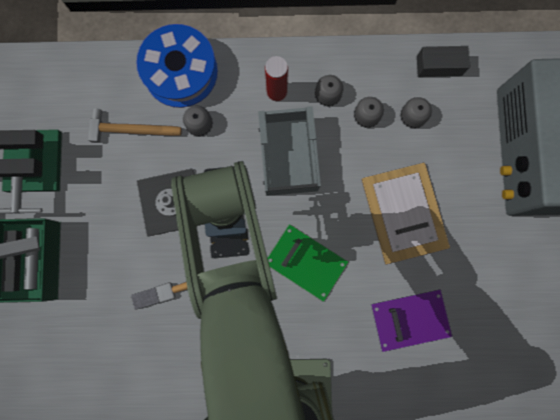

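Run:
```python
from h import *
B=lambda U:crop(U,3.6,(355,155));P=lambda U:crop((U[0]-378,U[1]),3.6,(120,155))
q,r=fit([('top',B(u),l) for u,l in [((67,104),(90,60,18)),((231,65),(90,-60,18)),((299,302),(-90,-60,18)),((135,347),(-90,60,18))]],[450,-300,10]);print('lid',q,r.tolist(),'board 462.2 -306.6 13.5')
print('hub',ray(P((541,159)),70,'top'),'plate 502.3 298.2')
```

```text
lid [ 465.24306204 -305.84586815   12.91514531] [[0.1, -0.4], [-0.5, -0.7], [0.2, 1.2], [0.1, 0.2]] board 462.2 -306.6 13.5
hub [501.77654795 298.22695857  70.        ] plate 502.3 298.2
```

The lid is within 3 mm of the board's centre and the hub within 1 mm of the plate's. The bystanders' pixels are unchanged from the first picture, and the robot is touching nothing. Handing in.

```bash
python3 -c "
from workcell import job
print(job.job_done())"
```

```text
the job is handed in; nothing more can be done
None
```

I opened the box, laid the lid on the plywood board and stood the hub on the steel plate, in that order. The job was handed in at about 29 s of the 64 s allowed.

- **Lid:** I tipped the front end over the stop lip with a light grip, drew the lid about 100 mm out, then gripped harder and lifted it clear. It lies flat, handle up. The last picture puts it about 3 mm from the board's centre and turned about 0.6° from its edges.
- **Hub:** It stands upright on its flange. The last picture puts it about 0.5 mm from the plate's centre.
- **Forces:** Contact forces stayed within a few newtons at each reading as both parts were set down, and neither was dropped.
- **Everything else:** The caps, can, hammer and look-alikes appear in the last pictures where they started. The brush does too, though the arm hid part of it in the top view. The gripper is clear of everything.
- **Disagreements:** The arm tilted about 1° during the moves and I could not correct it. With the lid still in the grip, the camera put it about 3 mm short of the board's centre, so I shifted it. It ended about 3 mm past centre instead, and I left it there.

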